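# Index the trip unit to its station, test it and reset its drop lever

### The arm

A 6-joint arm with a two-finger parallel gripper is mounted at the origin on the work surface. World frame = base frame: x ahead of the robot, y to its left, z up, the work surface at z = 0. Lengths are in m, angles in rad, forces in N, time in s.
With the tool pointing down it reaches from about 0.25 to 0.775 m from the base axis. Payload 4 kg.
Tool frame: the origin (TCP) lies between the finger pads, 19 mm behind the fingertips; this is the grasp point; z points along the fingers, y is the line along which they close (so a half turn about z gives the same grasp; the last joint's range is limited). The gripper opens to 94 mm and grips with 3 to 60 N. Pads are 16 mm wide; open, the fingers measure 119 mm over their backs; the gripper's body (75 mm by 177 mm) begins 78 mm behind the grasp point.
Start: joints at [1.166, 0.087, 1.371, -0, 1.684, -0.103], TCP at [0.163, 0.525, 0.224] pointing down, gripper open.
Joint ranges: [-3.1, 3.1], [-0.76, 2.03], [0.27, 2.55], [-1.08, 4.22], [0.17, 2.65], [-2.57, 2.57]. Speed limits (rad/s): [2.79, 2.79, 3.14, 3.14, 3.14, 3.14].

### API

Orientations are given as [roll, pitch, yaw] about the fixed x, y, z axes, in that order (R = Rz(yaw) Ry(pitch) Rx(roll)).
In Python, from bench import robot gives the robot as it stands.
- The arm moves only by the tool carry_out, never from a script. Its argument "increments" is a list of rows, each a list of 3 entries, a list of its own where there are three numbers: the closure in counts, from 0 (fully open) to 255 (shut), then the shift along the tool's x, y, z in mm, then the turn about the tool's z in degrees. In form: [[fingers, [dx, dy, dz], twist], ...]. A call has 1 to 8 rows; each row shifts and turns the commanded pose from where the row before left it, along the tool's axes as they then stand; what a row does not reach is not made up. A row lasts 1/10 s, in which the tool goes at most 50 mm and 8.59 degrees, less where a joint would pass 70% of its speed; a pose out of reach is approached as far as the arm can. A call with a gripper value outside its range is refused whole. The fingers move at their own pace and stop on an object; the grip force is fixed at half the most. Time passes only in rows, so rows that do not move let the fingers close. It gives the time, the measured TCP pose, the force, the opening and the grip force at its end, in the units of the state.
- robot.get_obs(): the state, without advancing time (a new reading comes with each control period).
- robot.snapshot(name): name is "side" or "top" or "wrist"; returns the picture (400x640x3 uint8, blue, green, red); there is no depth.
- robot.get_calibration(name): a dict with "vfov" (degrees; the focal length in pixels is half the picture's height over the tangent of half this angle, whatever the lens; pixels are square), "cx", "cy" (the principal point, pixels), "k1" (the pictures are not rectified: a ray, as slopes to the right and down, at radius r is drawn at 1 + k1 r^2 times it, then the intrinsics apply), "T" (4x4, takes a point from camera to world coordinates). Camera axes: x right, y down, z forward; pixel columns grow to the right and rows downward; lengths in m; the calibration is good to about 2 mm. A picture is of the moment at which its call begins: read the wrist's pose just before it. get_calibration takes no time and is no camera call; for the wrist camera it gives the pose at the moment of the call.
- robot.close_job(): hands the job in; it is judged then, once.
The state is a dict: "time": time; "joint_positions": joint angles; "qvel": joint speeds; "joint_torque": joint torques, N m; "tool_pos": TCP position; "ee_rot": TCP orientation; "wrist_force": force on the tool from outside, world axes, zero at the start; "wrist_torque": the same for the moment, N m; "width": finger opening in m; "finger_force": force on a finger pad.
Only numpy, scipy, OpenCV 4.12 (cv2) and the standard library are available. Lean on these libraries where they do the work, as an engineer would, in place of code of your own. Each camera call takes 0.05 s, during which the arm holds its last target. There are 200 camera calls.

### The job

The leakage trip unit on the indexing turntable is turned away from its test station: take the black post and turn the table until it clicks into its detent, with the unit's red lever in line with the yellow arrow on the base. Then press the round yellow test button so that the red lever drops by itself, and lift the lever back fully upright. Do not press the button or let the lever drop before the table is in its detent, and leave the cleaver, the bottle and the fibre stripper where they are.

Things in the scene. Friction and masses are not known exactly. Their poses are not given: they have to be found in the camera images.
- indexer: fixed base of the indexing fixture: a dark steel plate 320 x 280 mm, 16 mm thick. Origin on the bench, on the turntable's vertical axis; the plate reaches 180 mm to its -x side, 140 mm to +x and to both y sides. On it an aluminium turntable, a disc 250 mm across with its top at z = 36 mm, turns about the base's z axis.
- station (a point): the yellow arrow painted on the base plate, pointing at the turntable's axis, 145 mm from that axis on the base's -x side: the test station
- turn (a joint): turntable angle, rad: 0 in the detent at the station (the lever then faces the arrow); positive is counter-clockwise from above, so from the start it is turned clockwise to 0. Light friction; near 0.1 rad a sprung detent resists with about 5 N at the post from either side, then draws the table in and holds it within 0.01 rad of 0. Travel -0.6 to 1.7.
- post_grip (a point): middle of the grip of the upright black post that turns the table: a cylinder 22 mm in diameter, from 66 to 116 mm above the bench, on a thin steel stalk; this point is on its axis, 96 mm above the bench, 100 mm from the turntable's axis on the side away from the lever. It turns with the table.
- test_top (a point): middle of the top of the round yellow test button, 22 mm in diameter, 94.5 mm above the bench, 8 mm from the turntable's axis towards the post. It stands 13 mm proud of the trip unit, a white box 85 x 72 mm and 45 mm high, centred on the turntable, its top 81 mm above the bench. Pressed straight down.
- test (a joint): travel of the test button, m: 0 released, 0.006 fully down. It springs back; it trips the lever at about 0.003 and takes about 3 N to push fully down. While it is held down, the lever cannot be reset.
- lever (a joint): angle of the red drop lever, rad: 0 fully upright (set), 1.15 dropped, leaning outwards away from the unit about 24 degrees above the horizontal. A sprung catch holds it upright and its weight holds it down: lifting takes about 1 N at the grip, and below about 0.2 it snaps upright by itself.
- lever_hinge (a point): the lever's hinge, between two grey cheeks (10 mm thick, 30 mm apart inside, tops 90 mm above the bench) on the side of the trip unit across from the post: 80.5 mm above the bench, 55 mm from the turntable's axis. The hinge axis is level and square to the line from the turntable's axis to the hinge; the lever drops outwards along that line.
- lever_grip (a point): middle of the lever's red grip, 45 mm from its hinge along the lever; the grip is 18 mm wide along the hinge axis, 12 mm thick and 32 mm long, ending 60 mm from the hinge. It moves with the lever; when dropped at the station this point is about 99 mm above the bench.
- cleaver: bystander: a black and silver fibre cleaver, 85 x 60 mm, 46 mm high, loose on the bench; origin at the centre of its underside
- bottle: bystander: a small green alcohol bottle, 56 mm in diameter, 115 mm high, with a blue cap, standing loose; origin at the centre of its underside
- stripper: bystander: a fibre stripper with yellow handles, about 150 mm long and 12 mm thick, lying loose; origin on the bench below its pivot

How it is judged:
On the way, in this order (a step that is already met when the one before it is completed fails the run):
1. the turntable rests in its detent at the station (within 0.04 rad), lever still up (value of joint turn between -0.04 and 0.04 rad and value of joint lever below 0.1 rad and value of joint test below 0.0015 m and velocity of joint turn between -0.1 and 0.1 rad/s), for 0.2 s.
2. the test button is being pressed (past 2 mm) (value of joint turn between -0.04 and 0.04 rad and value of joint test above 0.002 m).
3. the lever has dropped (past 1.0 rad) with the hand clear of it (TCP more than 60 mm from the grip) (value of joint turn between -0.04 and 0.04 rad and value of joint lever above 1 rad and distance between the grasp point and lever_grip above 0.06 m), for 0.1 s.
At the end, for the whole second after the job is handed in: the turntable is in its detent (within 0.04 rad), the lever is upright again (within 0.08 rad) and at rest, the test button is released (under 1 mm), and the bottle stands (value of joint turn between -0.04 and 0.04 rad and value of joint lever below 0.08 rad and value of joint test below 0.001 m and velocity of joint lever between -0.1 and 0.1 rad/s and angle between bottle's own z axis and vertical below 0.2 rad); the robot touches nothing.
It fails at once if the test button pressed past 2 mm, or the lever off its upright stop by more than 0.3 rad, while the table is more than 0.07 rad from its detent ((value of joint turn above 0.07 rad or value of joint turn below -0.07 rad) and (value of joint test above 0.002 m or value of joint lever above 0.3 rad)).
It fails at once if the cleaver moved more than 25 mm (distance of cleaver from where it was at the start of the episode above 0.025 m).
It fails at once if the bottle moved more than 25 mm (distance of bottle from where it was at the start of the episode above 0.025 m).
It fails at once if the stripper moved more than 25 mm (distance of stripper from where it was at the start of the episode above 0.025 m).
It also fails if it takes over 64 s, if anything falls off the work surface, if the arm or the gripper's body presses on something with over 40 N, if the wrist force passes 120 N, or if a joint passes its speed limit or range.

## Working session

There is one attempt and no reset: what is moved stays moved. The work goes in short steps, Python scripts to look and compute and a tool call to move; the robot and the scene stay as the last step left them, time stands still between calls to the robot, and variables do not carry over. Pictures are saved under pics/ and viewed, at most 12 in all, crops included, and the job is handed in when it is done.

Besides the shell and the picture viewer there is one more tool, called after "Request:" as a command line: name --argument value ..., lists and objects as JSON in quotes. carry_out: Moves the arm, as the interface text tells. Its arguments: {"type":"object","properties":{"increments":{"type":"array","items":{"type":"array"}}},"required":["increments"]}

```bash
mkdir -p pics; cat > h.py <<'E'
import numpy as np, cv2
from bench import robot
def ray(c,u,v):
    f=200/np.tan(np.radians(c["vfov"])/2); d=np.array([(u-c["cx"])/f,(v-c["cy"])/f])
    s=d.copy()
    for _ in range(20): s=d/(1+c["k1"]*(s@s))
    T=np.array(c["T"]); return T[:3,3],T[:3,:3]@np.array([s[0],s[1],1])
def onz(c,u,v,z):
    o,d=ray(c,u,v); return o+d*(z-o[2])/d[2]
def blobs(im,lo,hi,amin=30):
    m=cv2.inRange(cv2.cvtColor(im,cv2.COLOR_BGR2HSV),np.array(lo),np.array(hi))
    n,l,s,c=cv2.connectedComponentsWithStats(m)
    return [(c[i].round(1),s[i]) for i in range(1,n) if s[i][4]>=amin]
E
python3 - <<'E'
from h import *
o=robot.get_obs();print(o)
for n in("top","side"):
    im=robot.snapshot(n);cv2.imwrite(f"pics/{n}0.png",im);c=robot.get_calibration(n);print(n,c)
    print("Y",blobs(im,(20,120,100),(35,255,255)));print("R",blobs(im,(0,150,80),(8,255,255)),blobs(im,(172,150,80),(180,255,255)))
E
```

```text
{'time': 0.0, 'joint_positions': array([ 1.16588130e+00,  8.79309060e-02,  1.37222400e+00,  6.19601694e-06,
        1.68359415e+00, -1.03105498e-01]), 'qvel': array([ 0.00117709, -0.00049123, -0.00146505,  0.00101307, -0.00067084,
       -0.00080237]), 'joint_torque': array([-1.41525848e-03, -3.40174770e+01, -3.02430046e+01,  7.16316327e-02,
        3.29126290e-02, -1.88058925e-04]), 'tool_pos': array([0.16329409, 0.52467673, 0.22313265]), 'ee_rot': array([-3.13944834e+00, -2.28068522e-04,  2.83978357e+00]), 'wrist_force': array([-0.82349691,  0.28702017, -0.41197082]), 'wrist_torque': array([-0.06667929,  0.06869485,  0.01319302]), 'finger_force': 0.0, 'width': 0.09389676641453261}
top {'vfov': 49.75489550623889, 'cx': 320.45966770953, 'cy': 196.5155127079756, 'k1': -0.09134584256661404, 'T': array([[ 0.08348896, -0.97582423,  0.20198186,  0.3581057 ],
       [-0.99650098, -0.08255312,  0.01306799,  0.0030125 ],
       [ 0.00392217, -0.20236616, -0.97930208,  1.08140834],
       [ 0.        ,  0.        ,  0.        ,  1.        ]])}
Y [(array([563.5, 213.2]), array([553, 202,  22, 
[... 352 characters left out ...]
1589008, 'T': array([[ 0.9963694 , -0.06929116,  0.04946478,  0.50669396],
       [-0.08498814, -0.77538342,  0.62574561, -0.48819487],
       [-0.00500447, -0.6276777 , -0.77845723,  0.74178062],
       [ 0.        ,  0.        ,  0.        ,  1.        ]])}
Y [(array([325. , 226.3]), array([321, 223,   9,   8,  58], dtype=int32)), (array([256.2, 244.7]), array([248, 241,  16,   9,  80], dtype=int32)), (array([282.3, 270.3]), array([276, 266,  13,   9,  38], dtype=int32)), (array([234.3, 345.4]), array([213, 342,  43,   8, 261], dtype=int32)), (array([233.9, 363.1]), array([213, 352,  44,  23, 302], dtype=int32))]
R [(array([299.6, 230.4]), array([296, 227,   8,   8,  37], dtype=int32))] []
```

View pics/top0.png

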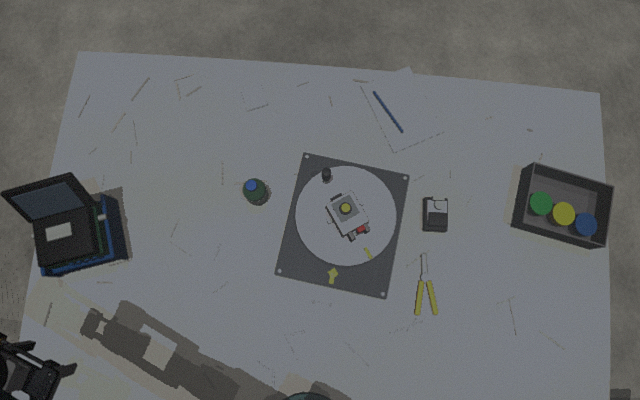

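View pics/side0.png

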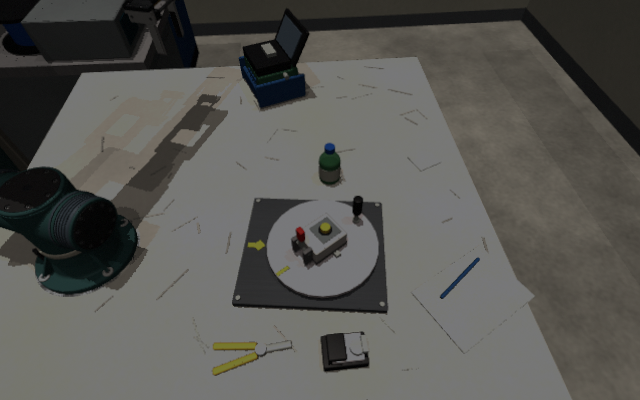

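The top view shows the plate with the arrow at (333,274), button at (346,207), post near (326,174), and lever near (360,230). The bottle is at (256,191), the cleaver at (435,214), and the stripper at (426,290). The side view shows the post at (358,206), the red lever at (300,233), the button at (325,227) and the arrow at (256,245). Now I'll compute positions from these.

```bash
python3 - <<'E'
from h import *
im={n:cv2.imread(f"pics/{n}0.png") for n in("top","side")};C={n:robot.get_calibration(n) for n in im}
def circ(n,lo=150):
    g=cv2.cvtColor(im[n],cv2.COLOR_BGR2GRAY)
    return g
# arrow
pts=dict(arrow=dict(top=None,side=(256.2,244.7),z=.0165),button=dict(top=(345.8,206.7),side=(325,226.3),z=.0945))
print("Ytop",blobs(im["top"],(20,80,70),(35,255,255),15))
print("blk top",[b for b in blobs(im["top"],(0,0,0),(180,255,45),15) if 310<b[0][0]<340 and 150<b[0][1]<200])
print("blk side",[b for b in blobs(im["side"],(0,0,0),(180,255,40),15) if 345<b[0][0]<370 and 185<b[0][1]<225])
print("red top",[b for b in blobs(im["top"],(0,80,60),(12,255,255),10)])
for n,p in(("top",(345.8,206.7)),("side",(325,226.3))): print("button",n,onz(C[n],*p,.0945).round(4))
print("arrow",onz(C["top"],333,274,.0165).round(4),onz(C["side"],256.2,244.7,.0165).round(4))
print("post",onz(C["top"],326,170.5,.116).round(4),onz(C["side"],358,199,.116).round(4))
# plate corner screws
for n,ps in(("top",[(307,156),(406,178),(384,294),(279,271)]),("side",[(258,201),(380,205),(382,303),(238,297)])):
    for p in ps: print(n,onz(C[n],*p,.016).round(3))
for n in im:
  # disc
  g=im[n].max(2); x0,y0,x1,y1=(285,160,405,275) if n=="top" else (255,190,390,300)
  m=np.zeros_like(g); m[y0:y1,x0:x1]=(g[y0:y1,x0:x1]>110)*255
  cs,_=cv2.findContours(m,cv2.RETR_EXTERNAL,cv2.CHAIN_APPROX_NONE); c=cv2.convexHull(max(cs,key=cv2.contourArea))
  P=np.array([onz(C[n],*q[0],.036)[:2] for q in c]); A=np.c_[2*P,np.ones(len(P))]; s=np.linalg.lstsq(A,(P**2).sum(1),rcond=None)[0]
  print("disc",n,s[:2].round(4),np.sqrt(s[2]+s[0]**2+s[1]**2).round(4))
for n,p in dict(bottle=(255,198),cleaver=(435,216),strip=(424,280)).items(): print(n,onz(C["top"],*p,.02).round(3))
c=np.hstack([cv2.resize(im["top"][145:305,265:445],None,fx=3,fy=3),]);cv2.imwrite("pics/c.png",c)
E
```

```text
Ytop [(array([345.2, 207.2]), array([341, 203,   9,   9,  68], dtype=int32)), (array([563.4, 213.3]), array([552, 202,  23,  24, 424], dtype=int32)), (array([367.8, 252.7]), array([365, 247,   7,  12,  32], dtype=int32)), (array([332.2, 275.1]), array([328, 268,  10,  16,  83], dtype=int32)), (array([418.8, 297.3]), array([414, 280,  10,  35, 185], dtype=int32)), (array([431.7, 297.2]), array([426, 281,  12,  34, 177], dtype=int32))]
blk top []
blk side [(array([357.3, 206.5]), array([352, 196,  12,  25, 194], dtype=int32))]
red top [(array([360.5, 228.5]), array([357, 225,   8,   8,  30], dtype=int32))]
button top [ 0.5425 -0.0446  0.0945]
button side [ 0.5417 -0.0444  0.0945]
arrow [ 0.3881 -0.0294  0.0165] [ 0.3848 -0.0277  0.0165]
post [0.6196 0.0082 0.116 ] [0.6179 0.006  0.116 ]
top [0.681 0.061 0.016]
top [ 0.644 -0.197  0.016]
top [ 0.35  -0.157  0.016]
top [0.384 0.103 0.016]
side [0.385 0.101 0.016]
side [0.687 0.061 0.016]
side [ 0.646 -0.19   0.016]
side [ 0.351 -0.151  0.016]
disc top [ 0.5346 -0.048 ] 0.1238
disc side [0.5727 0.0106] 0.1949
bottle [0.559 0.181 0.02 ]
cleaver [ 0.552 -0.273  0.02 ]
strip [ 0.391 -0.252  0.02 ]
```

View pics/c.png

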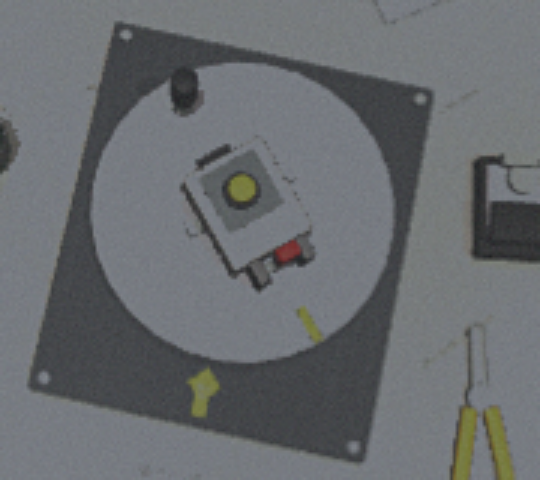

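The crop agrees with the first fit. The axis is at about (0.535,-0.048) and base yaw is about -0.135. The post is at angle 0.58, so turn is about 0.715 rad. Moving above the post.

Request:
carry_out --increments '[[0,[-36.8,-22.4,0],0],[0,[-36.8,-22.4,0],0],[0,[-36.8,-22.4,0],0],[0,[-36.8,-22.4,0],0],[0,[-36.8,-22.4,0],0],[0,[-36.8,-22.4,0],0],[0,[-36.8,-22.4,0],0],[0,[-36.8,-22.4,0],0]]'

```text
time: 0.9
tool_pos: [0.3919, 0.265, 0.2239]
ee_rot: [-3.141, -0.0, 2.84]
wrist_force: [0.7, 0.0, -0.1]
width: 0.0939
finger_force: 0.0
```

Request:
carry_out --increments '[[0,[-36.8,-22.4,0],0],[0,[-36.8,-22.4,0],0],[0,[-36.8,-22.4,0],0],[0,[-36.8,-22.4,0],0],[0,[-36.8,-22.4,0],0],[0,[-36.8,-22.4,0],0],[0,[-36.8,-22.4,0],0],[0,[-36.8,-22.4,0],0]]'

```text
time: 1.7
tool_pos: [0.6199, 0.0064, 0.2236]
ee_rot: [3.142, -0.001, 2.84]
wrist_force: [0.5, -0.1, 0.0]
width: 0.0941
finger_force: 0.0
```

Request:
carry_out --increments '[[0,[0,0,0],-8.4],[0,[0,0,0],-8.4],[0,[0,0,0],-8.4],[0,[0,0,0],-8.4],[0,[0,0,0],-8.4],[0,[0,0,0],-8.4],[0,[0,0,0],0]]'

```text
time: 2.4
tool_pos: [0.6189, 0.0079, 0.2235]
ee_rot: [3.141, -0.001, -2.564]
wrist_force: [1.2, -0.2, 0.4]
width: 0.0942
finger_force: 0.0
```

Request:
carry_out --increments '[[0,[0,0,30],0],[0,[0,0,30],0],[0,[0,0,30],0],[0,[0,0,20],0],[0,[0,0,15.5],0],[0,[0,0,0],0]]'

```text
time: 3.0
tool_pos: [0.6173, 0.0081, 0.0956]
ee_rot: [3.138, -0.005, -2.566]
wrist_force: [-0.3, 0.2, -0.1]
width: 0.094
finger_force: 0.0
```

Request:
carry_out --increments '[[255,[0,0,0],0],[255,[0,0,0],0],[255,[0,0,0],0],[255,[0,0,0],0],[255,[0,0,0],0],[255,[0,0,0],0],[255,[0,0,0],0],[255,[0,0,0],0]]'

```text
time: 3.8
tool_pos: [0.6191, 0.0079, 0.0987]
ee_rot: [3.141, -0.0, -2.564]
wrist_force: [-0.8, 0.1, 0.1]
width: 0.0338
finger_force: 0.0
```

Request:
carry_out --increments '[[255,[0,0,0],0],[255,[0,0,0],0],[255,[0,0,0],0],[255,[0,0,0],0],[255,[0,0,0],0]]'

```text
time: 4.3
tool_pos: [0.6191, 0.0081, 0.0987]
ee_rot: [3.141, 0.0, -2.564]
wrist_force: [0.5, 0.5, -0.3]
width: 0.0217
finger_force: 30.0
```

```bash
python3 - <<'E'
from h import *
o=robot.get_obs();print(o["tool_pos"],o["ee_rot"],o["width"],o["finger_force"],o["joint_positions"])
im=robot.snapshot("side");cv2.imwrite("pics/s1.png",cv2.resize(im[120:320,200:440],None,fx=3,fy=3)[:600,:800])
E
```

```text
[0.61910446 0.00806732 0.0987253 ] [ 3.14129168e+00  7.43238251e-05 -2.56371539e+00] 0.021660706005533627 29.999941885471344 [-7.86652539e-02  2.93480792e-01  1.38090509e+00  2.85298097e-04
  1.46733162e+00 -2.22736834e+00]
```

View pics/s1.png

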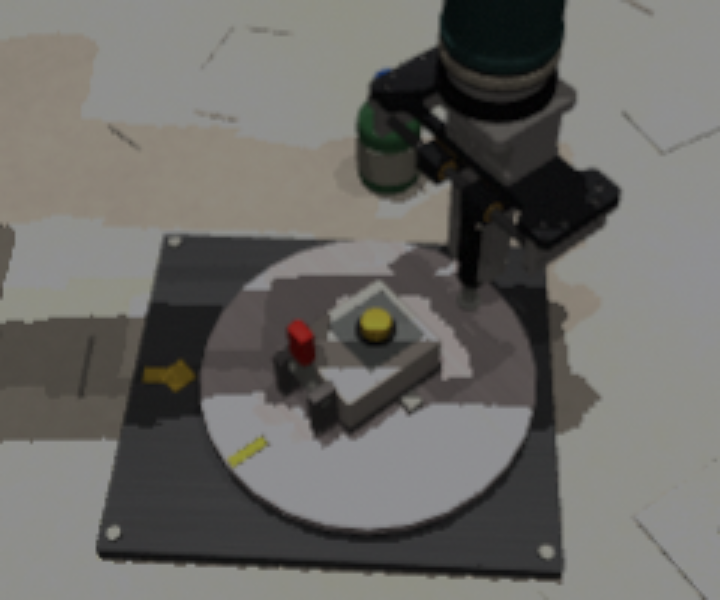

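The post is gripped (22 mm, 30 N), with the lever up and the button clear. Now I'll turn the table clockwise 41.4° along the arc.

Request:
carry_out --increments '[[255,[0.1,-4.55,0],2.59],[255,[0.1,-4.55,0],2.59],[255,[0.1,-4.55,0],2.59],[255,[0.1,-4.55,0],2.59],[255,[0.1,-4.55,0],2.59],[255,[0.1,-4.55,0],2.59],[255,[0.1,-4.55,0],2.59],[255,[0.1,-4.55,0],2.59]]'

```text
time: 5.15
tool_pos: [0.6336, -0.0256, 0.0987]
ee_rot: [-3.141, 0.001, -2.927]
wrist_force: [1.5, 0.7, -0.4]
width: 0.0213
finger_force: 30.0
```

Request:
carry_out --increments '[[255,[0.1,-4.55,0],2.59],[255,[0.1,-4.55,0],2.59],[255,[0.1,-4.55,0],2.59],[255,[0.1,-4.55,0],2.59],[255,[0.1,-4.55,0],2.59],[255,[0,0,0],0]]'

```text
time: 5.75
tool_pos: [0.6363, -0.0489, 0.0987]
ee_rot: [-3.141, 0.002, 3.131]
wrist_force: [3.7, -0.3, -1.4]
width: 0.0212
finger_force: 30.0
```

Request:
carry_out --increments '[[255,[0.1,-4.55,0],2.59],[255,[0.1,-4.55,0],2.59],[255,[0.1,-4.55,0],2.59],[255,[0,0,0],0],[255,[0,0,0],0]]'

```text
time: 6.25
tool_pos: [0.6343, -0.0616, 0.0986]
ee_rot: [-3.141, -0.001, 2.997]
wrist_force: [0.5, -0.9, -0.2]
width: 0.0215
finger_force: 30.0
```

Request:
carry_out --increments '[[0,[0,0,0],0],[0,[0,0,0],0],[0,[0,0,0],0],[0,[0,0,0],0],[0,[0,0,0],0],[0,[0,0,0],0],[0,[0,0,0],0],[0,[0,0,0],0]]'

```text
time: 7.05
tool_pos: [0.6345, -0.0616, 0.0987]
ee_rot: [3.142, -0.0, 2.996]
wrist_force: [0.2, -0.8, 0.4]
width: 0.0821
finger_force: 0.0
```

Request:
carry_out --increments '[[0,[0,0,-35],0],[0,[0,0,-35],0],[0,[0,0,-30],0],[255,[0,0,0],0],[255,[0,0,0],0]]'

```text
time: 7.55
tool_pos: [0.6348, -0.0617, 0.1995]
ee_rot: [3.142, 0.002, 2.996]
wrist_force: [0.2, 0.3, -0.0]
width: 0.0814
finger_force: 0.0
```

```bash
python3 - <<'E'
from h import *
o=robot.get_obs();print(o["tool_pos"],o["ee_rot"],o["width"])
im=robot.snapshot("side");c=robot.get_calibration("side");cv2.imwrite("pics/s2.png",cv2.resize(im[120:320,200:440],None,fx=3,fy=3))
for b in blobs(im,(20,80,70),(35,255,255),15): print("Y",b[0],onz(c,*b[0],.0945).round(4),onz(c,*b[0],.036).round(4))
for b in blobs(im,(0,130,60),(10,255,255),10): print("R",b,onz(c,*b[0],.1255).round(4))
E
```

```text
[ 0.63479918 -0.06168789  0.1994525 ] [3.14159012e+00 1.82178068e-03 2.99619702e+00] 0.08141333648271876
Y [325.7 228.4] [ 0.5427 -0.0498  0.0945] [ 0.546  -0.0102  0.036 ]
Y [256.5 244.7] [ 0.3985 -0.0772  0.0945] [ 0.3887 -0.0401  0.036 ]
Y [273.9 241.1] [ 0.4339 -0.0717  0.0945] [ 0.4273 -0.0341  0.036 ]
Y [234.2 345.5] [ 0.3673 -0.2745  0.0945] [ 0.3547 -0.2552  0.036 ]
Y [234.5 363.3] [ 0.3698 -0.3031  0.0945] [ 0.3575 -0.2864  0.036 ]
R (array([294.6, 215. ]), array([293, 212,   5,   7,  28], dtype=int32)) [ 0.4799 -0.0319  0.1255]
```

View pics/s2.png

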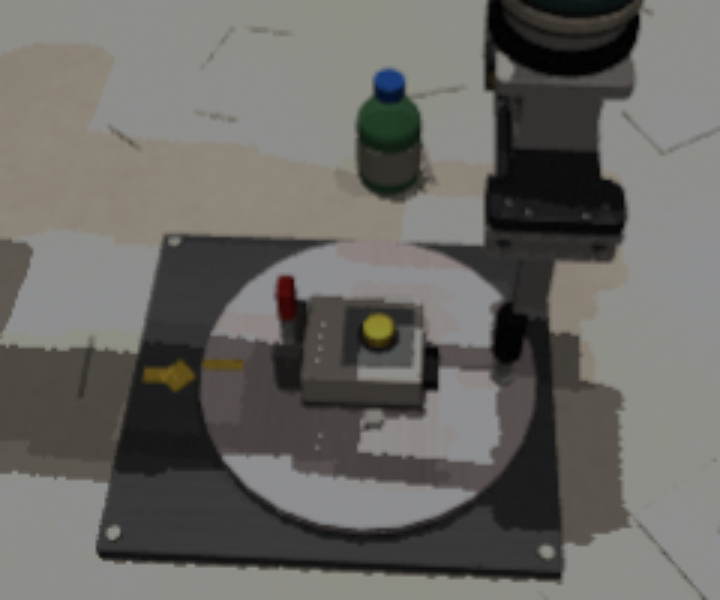

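The disc mark lines up with the arrow: the mark is at crop pixel (222,365) and the arrow at (168,375), with direction -0.128 against the base's -0.135. So the table is in its detent with the lever up. Next I'll go over the button with the fingers closing.

Request:
carry_out --increments '[[255,[23.2,-0.3,0],0],[255,[23.2,-0.3,0],0],[255,[23.2,-0.3,0],0],[255,[23.2,-0.4,0],0],[255,[0,0,0],0],[255,[0,0,0],0],[255,[0,0,0],0],[255,[0,0,0],0]]'

```text
time: 8.4
tool_pos: [0.5431, -0.0496, 0.1981]
ee_rot: [3.141, -0.001, 2.996]
wrist_force: [-0.4, -0.4, 0.5]
width: 0.0135
finger_force: 0.0
```

Request:
carry_out --increments '[[255,[0,0,20],0],[255,[0,0,20],0],[255,[0,0,20],0],[255,[0,0,15],0],[255,[0,0,5],0],[255,[0,0,0],0]]'

```text
time: 9.0
tool_pos: [0.5423, -0.0494, 0.1179]
ee_rot: [3.141, -0.002, 2.996]
wrist_force: [0.4, 0.7, -0.1]
width: 0.0004
finger_force: 0.0
```

Pressing.

Request:
carry_out --increments '[[255,[0,0,3],0],[255,[0,0,3],0],[255,[0,0,2],0],[255,[0,0,1.5],0],[255,[0,0,0],0],[255,[0,0,0],0],[255,[0,0,0],0]]'

```text
time: 9.7
tool_pos: [0.5432, -0.0496, 0.1099]
ee_rot: [-3.142, 0.002, 2.996]
wrist_force: [0.8, -0.2, 3.3]
width: 0.0004
finger_force: 1.6
```

```bash
python3 - <<'E'
from h import *
o=robot.get_obs();print(o["tool_pos"],o["wrist_force"])
im=robot.snapshot("side");c=robot.get_calibration("side");cv2.imwrite("pics/s3.png",cv2.resize(im[120:320,200:440],None,fx=3,fy=3))
for b in blobs(im,(0,130,60),(10,255,255),10): print("R",b,onz(c,*b[0],.105).round(4))
E
```

```text
[ 0.54321679 -0.04959956  0.10994168] [ 0.8027288  -0.15238864  3.30162263]
R (array([287.8, 216.3]), array([285, 212,   7,  12,  48], dtype=int32)) [ 0.4644 -0.0189  0.105 ]
```

View pics/s3.png

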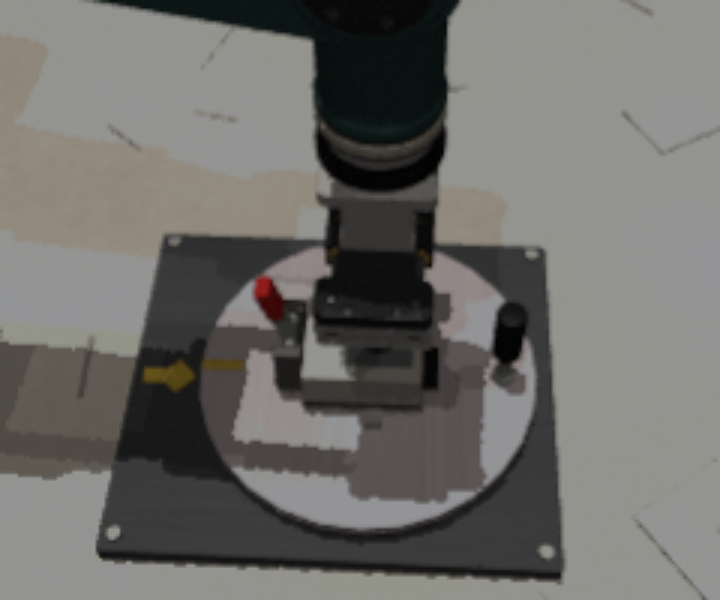

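The red grip at crop pixel (268,299) is leaning and still falling. I'll hold a moment, then look again.

Request:
carry_out --increments '[[255,[0,0,0],0],[255,[0,0,0],0],[255,[0,0,0],0],[255,[0,0,0],0],[255,[0,0,0],0]]'

```text
time: 10.25
tool_pos: [0.5428, -0.0495, 0.1095]
ee_rot: [3.142, 0.001, 2.996]
wrist_force: [2.3, -1.2, 3.1]
width: 0.0004
finger_force: 2.1
```

Request:
carry_out --increments '[[255,[0,0,-10],0],[255,[0,0,-30],0],[255,[0,0,-50],0],[50,[0,0,0],0],[50,[0,0,0],0]]'

```text
time: 10.75
tool_pos: [0.542, -0.0494, 0.2]
ee_rot: [3.142, -0.0, 2.996]
wrist_force: [-0.6, 0.6, -1.1]
width: 0.0132
finger_force: 0.0
```

```bash
python3 - <<'E'
from h import *
o=robot.get_obs();print(o["tool_pos"],o["ee_rot"],o["width"])
im=robot.snapshot("side");c=robot.get_calibration("side");cv2.imwrite("pics/s4.png",cv2.resize(im[120:320,200:440],None,fx=3,fy=3))
for b in blobs(im,(0,130,60),(10,255,255),10): print("R",b,onz(c,*b[0],.099).round(4))
for b in blobs(im,(20,80,70),(35,255,255),15)[:4]: print("Y",b[0],onz(c,*b[0],.036).round(4))
ax=np.array([.535,-.048]);t=-.135;print("grip expected",ax-.096*np.array([np.cos(t),np.sin(t)]))
E
```

```text
[ 0.54199224 -0.04935537  0.2000076 ] [ 3.14155312e+00 -3.44592704e-04  2.99623634e+00] 0.013194451839874992
R (array([286.9, 215.9]), array([285, 213,   5,   7,  34], dtype=int32)) [ 0.4621 -0.0132  0.099 ]
Y [256.1 244.6] [ 0.3878 -0.0398  0.036 ]
Y [273.7 241.1] [ 0.4268 -0.0341  0.036 ]
Y [234.2 345.5] [ 0.3547 -0.2552  0.036 ]
Y [234.5 363.3] [ 0.3575 -0.2864  0.036 ]
grip expected [ 0.43987347 -0.03507933]
```

View pics/s4.png

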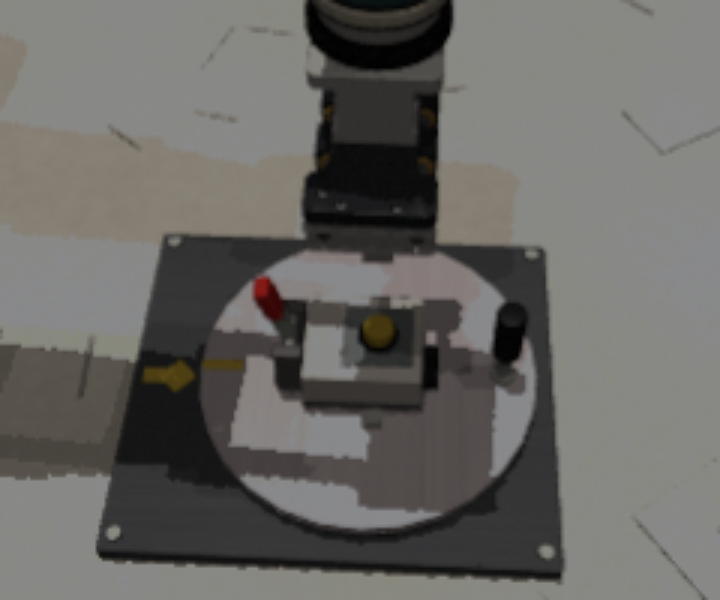

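The red grip hasn't moved since the last picture, at crop pixel (268,299). I'll compute its angle.

```bash
python3 - <<'E'
from h import *
t=-.135;ux=np.array([np.cos(t),np.sin(t),0]);uy=np.array([-np.sin(t),np.cos(t),0]);A=np.array([.535,-.048,0])
def ang(n,im):
    c=robot.get_calibration(n);m=cv2.inRange(cv2.cvtColor(im,cv2.COLOR_BGR2HSV),(0,100,40),(10,255,255))
    k,l,s,ce=cv2.connectedComponentsWithStats(m)
    for i in range(1,k):
        if s[i][4]<12: continue
        o,d=ray(c,*ce[i]);p=o-d*((o-A)@uy)/(d@uy);r=-(p-A)@ux
        if abs(r)<.2: print(n,"r",r.round(4),"z",p[2].round(4),"angle",np.arctan2(r-.055,p[2]-.0805).round(3),s[i])
ang("side",cv2.imread("pics/side0.png"))if 0 else None
for _ in range(2): ang("side",robot.snapshot("side"))
im=robot.snapshot("top");c=robot.get_calibration("top")
for b in blobs(im,(0,100,40),(10,255,255),8): print("top",b,[onz(c,*b[0],z).round(4) for z in(.1,.12)])
cv2.imwrite("pics/t5.png",cv2.resize(im[145:305,265:445],None,fx=3,fy=3))
E
```

```text
side r 0.0674 z 0.1223 angle 0.289 [284 212  11  15  94]
side r 0.0675 z 0.1222 angle 0.292 [284 212  11  15  97]
top (array([341.5, 237.6]), array([338, 235,   8,   7,  36], dtype=int32)) [array([ 0.4692, -0.0397,  0.1   ]), array([ 0.4669, -0.0388,  0.12  ])]
```

View pics/t5.png

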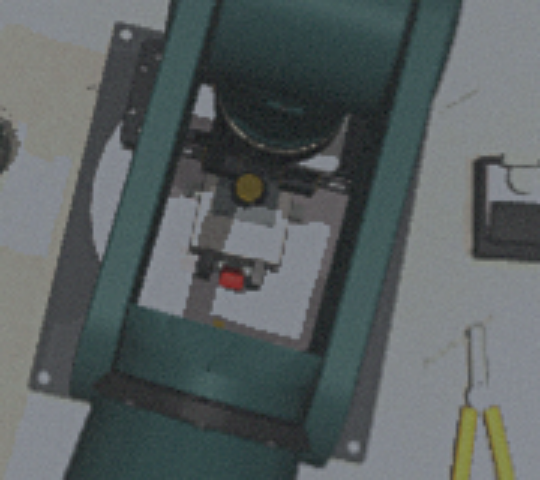

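The lever is hanging at about 0.3 rad, not dropped; the top view shows the red grip at (232,278), just outside the cheeks. The press may have been too shallow, so I'll press again, fully down.

Request:
carry_out --increments '[[255,[0,0,30],0],[255,[0,0,30],0],[255,[0,0,20],0],[255,[0,0,0],0],[255,[0,0,4],0],[255,[0,0,4],0],[255,[0,0,3],0],[255,[0,0,1.5],0]]'

```text
time: 11.75
tool_pos: [0.5431, -0.0496, 0.1081]
ee_rot: [-3.142, 0.002, 2.996]
wrist_force: [-1.3, 0.2, 2.2]
width: 0.0004
finger_force: 1.7
```

Request:
carry_out --increments '[[255,[0,0,0],0],[255,[0,0,0],0],[255,[0,0,0],0],[255,[0,0,0],0],[255,[0,0,0],0]]'

```text
time: 12.25
tool_pos: [0.543, -0.0496, 0.1075]
ee_rot: [-3.142, 0.002, 2.996]
wrist_force: [0.3, 0.0, 5.0]
width: 0.0005
finger_force: 2.6
```

```bash
cat >> h.py <<'E'
t=-.135;ux=np.array([np.cos(t),np.sin(t),0]);uy=np.array([-np.sin(t),np.cos(t),0]);A=np.array([.535,-.048,0])
def ang(n="side"):
    im=robot.snapshot(n);c=robot.get_calibration(n);m=cv2.inRange(cv2.cvtColor(im,cv2.COLOR_BGR2HSV),(0,100,40),(10,255,255))
    k,l,s,ce=cv2.connectedComponentsWithStats(m)
    for i in range(1,k):
        if s[i][4]<12: continue
        o,d=ray(c,*ce[i]);p=o-d*((o-A)@uy)/(d@uy);r=-(p-A)@ux
        if abs(r)<.2: print(n,"r",r.round(4),"z",p[2].round(4),"angle",np.arctan2(r-.055,p[2]-.0805).round(3),s[i])
    return im
E
python3 - <<'E'
from h import *
o=robot.get_obs();print(o["time"],o["tool_pos"],o["wrist_force"]);ang()
E
```

```text
12.25 [ 0.54300671 -0.04958815  0.10749784] [0.26106251 0.04720896 5.00604147]
side r 0.0957 z 0.097 angle 1.186 [270 220  15  12 125]
```

The lever has dropped (about 1.15 rad) with the hand on the button. I'll back off, go over the grip with the fingers part open, and descend.

Request:
carry_out --increments '[[255,[0,0,-10],0],[255,[0,0,-40],0],[130,[0,0,-45],0],[130,[26,-0.2,0],-0.6],[130,[26,-0.2,0],0],[130,[26,-0.2,0],0],[130,[26,0,0],0],[130,[0,0,0],0]]'

```text
time: 13.1
tool_pos: [0.437, -0.0353, 0.2016]
ee_rot: [3.141, -0.002, 3.007]
wrist_force: [0.5, 0.1, 0.4]
width: 0.044
finger_force: 0.0
```

```bash
python3 - <<'E'
from h import *
o=robot.get_obs();print(o["time"],o["tool_pos"],o["ee_rot"],o["width"]);print("goal",A-ux*.0961,"err",(np.array(o["tool_pos"])-A)@np.c_[ux,uy])
im=robot.snapshot("wrist");cv2.imwrite("pics/w6.png",im)
E
```

```text
13.1 [ 0.43700648 -0.03529064  0.20159196] [ 3.14141884e+00 -1.52127938e-03  3.00673910e+00] 0.04401962424662024
goal [ 0.43977438 -0.03506587  0.        ] err [-0.09881247 -0.00059526]
```

View pics/w6.png

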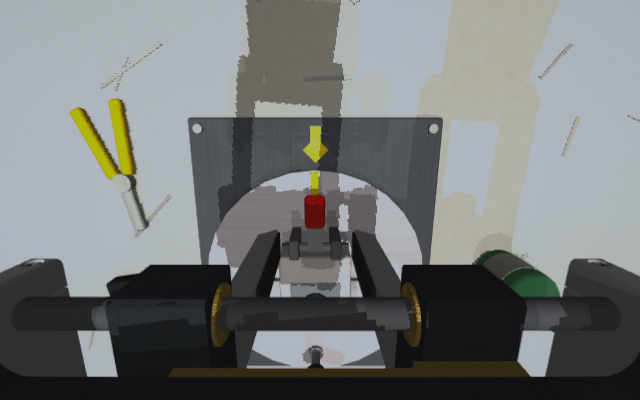

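The wrist view shows the dropped red grip at (314,211), centred between the fingers (about x=316). Descending and gripping.

Request:
carry_out --increments '[[130,[-2.5,0,30],0],[130,[0,0,30],0],[130,[0,0,27],0],[130,[0,0,15],0],[130,[0,0,0],0],[255,[0,0,0],0],[255,[0,0,0],0],[255,[0,0,0],0]]'

```text
time: 13.95
tool_pos: [0.443, -0.0364, 0.1011]
ee_rot: [-3.141, 0.003, 3.007]
wrist_force: [-0.0, 1.0, -0.2]
width: 0.0253
finger_force: 0.0
```

Request:
carry_out --increments '[[255,[0,0,0],0],[255,[0,0,0],0],[255,[0,0,0],0]]'

```text
time: 14.25
tool_pos: [0.4425, -0.0364, 0.1007]
ee_rot: [-3.141, 0.002, 3.007]
wrist_force: [0.5, 0.4, 2.5]
width: 0.0178
finger_force: 30.0
```

Request:
carry_out --increments '[[255,[-3,0,-5.3],0],[255,[-3.8,0,-4.8],0],[255,[-4.5,0,-4.1],0],[255,[-5.1,0,-3.4],0],[255,[-5.6,0,-2.6],0],[255,[-6,0,-1.8],0],[255,[-5.3,0,-0.9],0],[255,[-4,0,-0.3],0]]'

```text
time: 15.05
tool_pos: [0.4774, -0.0411, 0.1241]
ee_rot: [-3.141, -0.005, 3.007]
wrist_force: [-5.9, -0.4, 3.5]
width: 0.0171
finger_force: 30.0
```

```bash
python3 - <<'E'
from h import *
o=robot.get_obs();print(o["time"],o["tool_pos"],o["wrist_force"],o["width"],(np.array(o["tool_pos"])-A)@np.c_[ux,uy]);im=ang()
cv2.imwrite("pics/s7.png",cv2.resize(im[120:320,200:440],None,fx=3,fy=3))
E
```

```text
15.05 [ 0.47735868 -0.04106131  0.12410756] [-5.93779436 -0.42041093  3.49299961] 0.01713534892163097 [-0.05805075 -0.0008824 ]
```

Request:
carry_out --increments '[[255,[0,0,0],0],[255,[0,0,0],0]]'

```text
time: 15.3
tool_pos: [0.4783, -0.0412, 0.1243]
ee_rot: [-3.141, -0.002, 3.007]
wrist_force: [-6.0, 0.2, 2.5]
width: 0.0167
finger_force: 30.0
```

Request:
carry_out --increments '[[100,[0,0,0],0],[100,[0,0,0],0],[100,[0,0,0],0],[100,[0,0,0],0],[100,[0,0,-20],0],[100,[0,0,-40],0],[100,[0,0,-50],0],[100,[0,0,0],0]]'

```text
time: 16.1
tool_pos: [0.4823, -0.0418, 0.2412]
ee_rot: [-3.141, 0.015, 3.007]
wrist_force: [0.0, -0.7, 0.4]
width: 0.0574
finger_force: 0.0
```

```bash
python3 - <<'E'
from h import *
o=robot.get_obs();print(o["time"],o["tool_pos"],o["wrist_force"],o["width"]);im=ang()
c=robot.get_calibration("side")
for b in blobs(im,(20,80,70),(35,255,255),15)[:4]: print("Y",b[0],onz(c,*b[0],.036).round(4))
cv2.imwrite("pics/s8.png",cv2.resize(im[120:320,200:440],None,fx=3,fy=3))
E
```

```text
16.1 [ 0.48234004 -0.04179321  0.24122407] [ 0.04432683 -0.70367789  0.42440443] 0.05735359433039892
side r 0.0962 z 0.0998 angle 1.133 [269 219  16  12 131]
Y [326.8 230.3] [ 0.548  -0.0157  0.036 ]
Y [273.2 240.6] [ 0.4257 -0.0326  0.036 ]
Y [257.3 245. ] [ 0.3905 -0.041   0.036 ]
Y [234.2 345.5] [ 0.3547 -0.2552  0.036 ]
```

View pics/s8.png

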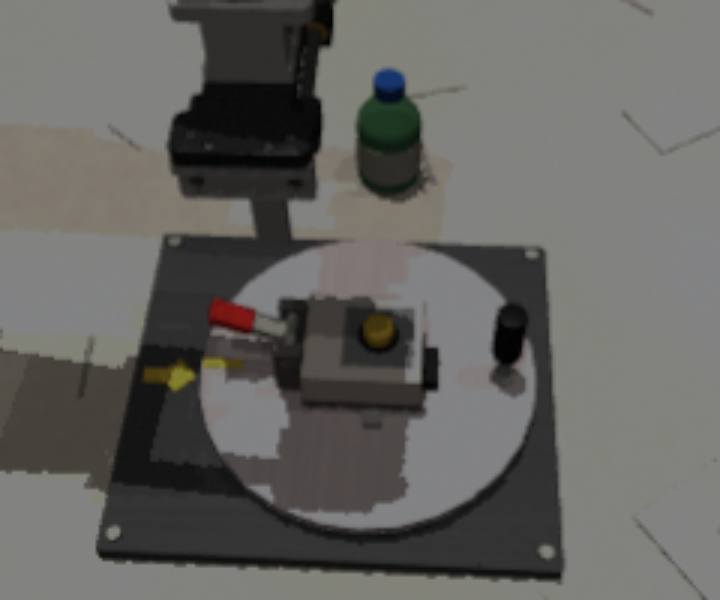

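After release the lever is down again: red grip at crop (232,316), angle about 1.13. The table is still in its detent. The pinch didn't bring it under 0.2, so I'll push it up from outside with closed fingers, following the arc.

Request:
carry_out --increments '[[255,[25,0,0],0],[255,[25,0,0],0],[255,[25,0,0],0],[255,[0,0,0],0],[255,[0,0,0],0],[255,[0,0,0],0],[255,[0,0,0],0],[255,[0,0,0],0]]'

```text
time: 16.95
tool_pos: [0.405, -0.0312, 0.2326]
ee_rot: [3.141, -0.001, 3.007]
wrist_force: [0.4, 0.3, -0.4]
width: 0.0001
finger_force: 0.0
```

Request:
carry_out --increments '[[255,[0,0,40],0],[255,[0,0,40],0],[255,[0,0,30],0],[255,[0,0,22],0],[255,[0,0,0],0]]'

```text
time: 17.45
tool_pos: [0.4021, -0.0305, 0.0973]
ee_rot: [3.141, -0.008, 3.007]
wrist_force: [-0.6, 0.4, -0.3]
width: 0.0007
finger_force: 0.0
```

```bash
python3 - <<'E'
from h import *
o=robot.get_obs();print(o["time"],o["tool_pos"],o["wrist_force"],o["width"],(np.array(o["tool_pos"])-A)@np.c_[ux,uy]);ang()
E
```

```text
17.45 [ 0.40205296 -0.03051187  0.09733135] [-0.60890309  0.42552462 -0.29418463] 0.0006818168756180257 [-0.13409113 -0.00056437]
side r 0.095 z 0.0989 angle 1.14 [269 220  16  11 127]
```

Request:
carry_out --increments '[[255,[-5,0,0],0],[255,[-5,0,0],0],[255,[-3.5,0,-8],0],[255,[-4.7,0,-7.5],0],[255,[-5.7,0,-7],0],[255,[-6.8,0,-6],0],[255,[0,0,0],0]]'

```text
time: 18.2
tool_pos: [0.4376, -0.0357, 0.132]
ee_rot: [-3.141, 0.006, 3.007]
wrist_force: [0.1, 0.4, 0.2]
width: 0.0003
finger_force: 0.0
```

```bash
python3 - <<'E'
from h import *
o=robot.get_obs();print(o["time"],o["tool_pos"],o["wrist_force"],o["width"],(np.array(o["tool_pos"])-A)@np.c_[ux,uy]);im=ang();cv2.imwrite("pics/s9.png",cv2.resize(im[120:320,200:440],None,fx=3,fy=3))
ang("top")
E
```

```text
18.2 [ 0.43759777 -0.03569338  0.13199208] [0.08510032 0.41739922 0.16692003] 0.0002911698082922329 [-0.09817235 -0.00091476]
side r 0.0734 z 0.12 angle 0.435 [282 212  11  15 101]
```

The lever is being pushed up (about 0.45 rad). Continuing.

Request:
carry_out --increments '[[255,[-7,0,-4],0],[255,[-7,0,-3],0],[255,[-6,0,-2],0],[255,[-4,0,-1],0],[255,[-3,0,0],0],[255,[0,0,0],0],[255,[0,0,0],0]]'

```text
time: 19.0
tool_pos: [0.4615, -0.0388, 0.1393]
ee_rot: [3.141, -0.001, 3.007]
wrist_force: [-0.2, 0.5, 0.3]
width: 0.0006
finger_force: 0.0
```

```bash
python3 - <<'E'
from h import *
o=robot.get_obs();print(o["time"],o["tool_pos"],o["wrist_force"],o["width"],(np.array(o["tool_pos"])-A)@np.c_[ux,uy]);im=ang();cv2.imwrite("pics/s10.png",cv2.resize(im[120:320,200:440],None,fx=3,fy=3))
E
```

```text
19.0 [ 0.46152693 -0.03878898  0.13925032] [-0.2283303   0.49964247  0.28136237] 0.0006192157532525066 [-0.07404428 -0.00076155]
side r 0.0521 z 0.1225 angle -0.068 [294 212   5  15  28]
```

No contact force and the lever reads about upright, so it has snapped in. Backing off to check.

Request:
carry_out --increments '[[255,[10,0,0],0],[255,[25,0,0],0],[255,[25,0,-20],0],[255,[20,0,-40],0],[255,[0,0,-30],0],[255,[0,0,0],0],[255,[0,0,0],0]]'

```text
time: 19.75
tool_pos: [0.3821, -0.028, 0.2299]
ee_rot: [-3.142, 0.002, 3.007]
wrist_force: [-0.4, -0.1, -0.1]
width: 0.0008
finger_force: 0.0
```

```bash
python3 - <<'E'
from h import *
o=robot.get_obs();print(o["time"],o["tool_pos"],o["wrist_force"]);im=ang();c=robot.get_calibration("side")
for b in blobs(im,(20,80,70),(35,255,255),15): print("Y",b[0],onz(c,*b[0],.036).round(4),onz(c,*b[0],.0945).round(4))
cv2.imwrite("pics/s11.png",cv2.resize(im[120:320,200:440],None,fx=3,fy=3))
E
```

```text
19.75 [ 0.38206742 -0.02800612  0.22986077] [-0.38316541 -0.10946319 -0.10355405]
side r 0.0554 z 0.1247 angle 0.008 [292 212   7  15  78]
Y [325.7 228.7] [ 0.5459 -0.0111  0.036 ] [ 0.5426 -0.0506  0.0945]
Y [274.  240.6] [ 0.4275 -0.0328  0.036 ] [ 0.4341 -0.0705  0.0945]
Y [256.  244.8] [ 0.3876 -0.0403  0.036 ] [ 0.3975 -0.0774  0.0945]
Y [234.1 345.5] [ 0.3545 -0.2551  0.036 ] [ 0.3671 -0.2745  0.0945]
Y [234.5 363.3] [ 0.3575 -0.2864  0.036 ] [ 0.3698 -0.3031  0.0945]
```

View pics/s11.png

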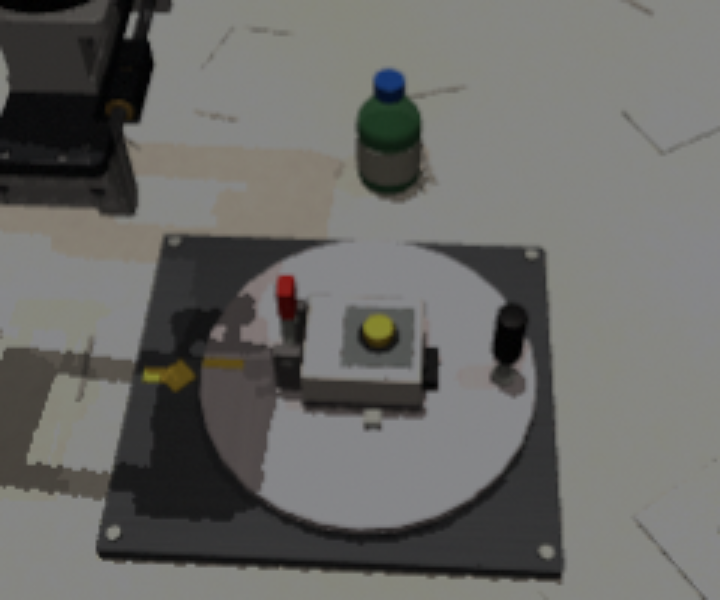

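The lever is upright (0.008 rad) at crop (287,297), the mark lines up with the arrow, the button is out and the robot is clear. Handing in.

```bash
python3 -c "
from bench import robot
print(robot.close_job())"
```

```text
the job is handed in; nothing more can be done
None
```

The job is handed in, verdict not reported: table in its detent, lever back upright (about 0.01 rad), button out, and cleaver, bottle and stripper left alone; the first press left the lever hanging at about 0.3 rad and a second, full press dropped it, and the lever fell once more after a failed pinch-lift before I pushed it upright.

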